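# Seat the loose crank on the hidden hex and raise the pacemaker stage

## Robot

A 6-joint arm with a two-finger parallel gripper is mounted at the origin on the work surface. World frame = base frame: x ahead of the robot, y to its left, z up, the work surface at z = 0. Lengths are in m, angles in rad, forces in N, time in s.
With the tool pointing down it reaches from about 0.3 to 0.85 m from the base axis. Payload 5.4 kg.
Tool frame: the origin (TCP) lies on the mounting face of the last link; the fingertips stand ahead of it and the grasp point (between the pads) lies 155 mm ahead of it (env.finger_overhang is the z of the fingertips in the tool frame, in m); z points along the fingers, y is the line along which they close (so a half turn about z gives the same grasp; the last joint's range is limited). The gripper opens to 85 mm and grips with 20 to 120 N. Pads are 22 mm wide; open, the fingers measure 114 mm over their backs; the gripper's body (76 mm by 85 mm) begins 54 mm behind the grasp point. The pads swing forward as they close: fully open they stand 13 mm farther back than shut.
Start: joints at [-1.498, 0.158, 1.597, -0, 1.386, -0.21], TCP at [0.16, -0.552, 0.405] pointing down, gripper open.
Joint ranges: [-2.91, 2.91], [-0.94, 2.29], [0.18, 2.7], [-1.29, 4.43], [0.17, 2.64], [-3, 3]. Speed limits (rad/s): [2.57, 2.57, 3.14, 3.14, 3.14, 3.14].

## Interface

Orientations are given as a 3x3 rotation matrix whose columns are the frame's x, y, z axes.
In Python, from rig import env gives the robot as it stands.
- The arm moves only by the shell command python3 -m handwheel 'ROWS' [FORCE]. ROWS is JSON, a list of rows, each an object with "dr": the turn, a rotation vector about the tool's x, y, z in rad, a list of three; "travel": the shift along the tool's x, y, z in cm, a list of three; "grip": the finger opening in cm, from 0 to 8.54. A call has 1 to 12 rows; each row is the pose to reach, as a shift and turn from the pose commanded when the call began, along the tool's axes at that moment; what a row does not reach only later rows make up. A row lasts 1/10 s, in which the tool goes at most 50 mm and 8.59 degrees, less where a joint would pass 70% of its speed; a pose out of reach is approached as far as the arm can. A call with a gripper value outside its range is refused whole. The fingers move at their own pace and stop on an object; FORCE is the grip in N (left out, the last holds). Time passes only in rows, so rows that repeat a pose let the fingers close. It gives the time, the measured TCP pose, the force, the opening and the grip force at its end, in the units of the state.
- env.get_obs(): the state, without advancing time (a new reading comes with each control period).
- env.read_camera(name): name is "scene" or "top"; returns a dict with "frame" (400x640x3 uint8, red, green, blue), "intrinsics" (3x3 intrinsics, pixels), "R" (3x3) and "t" (3): a world point X has camera coordinates R X + t. Camera axes: x right, y down, z forward; pixel columns grow to the right and rows downward; lengths in m; the calibration is good to about 2 mm. A picture is of the moment at which its call begins. There is no depth.
- env.sign_off(): hands the job in; it is judged then, once.
The state is a dict: "time": time; "q": joint angles; "joint_velocities": joint speeds; "joint_torque": joint torques, N m; "tcp_pos": TCP position; "tool_rot": TCP orientation; "force": force on the tool from outside, world axes, zero at the start; "ft_torque": the same for the moment, N m; "opening": finger opening in m; "gripper_force": force on a finger pad.
Only numpy, scipy, OpenCV 4.12 (cv2) and the standard library are available. Lean on these libraries where they do the work, as an engineer would, in place of code of your own. Each camera call takes 0.05 s, during which the arm holds its last target. There are 200 camera calls.

## Task

Lift the loose crank out of its beech block and fit it into the crank port of the elevating stage, feeling gently for the hidden hex of the lift screw until the crank's flange sits fully home on the port collar. Then crank clockwise (seen from above) until the stage with the pacemaker comes up against its top stop, without forcing it, and let go with the crank left seated. Work the lift only with the crank - keep the gripper off the lift and the pacemaker - and leave everything else on the bench where it lies.

Things in the scene. Friction and masses are not known exactly. Their poses are not given: they have to be found in the camera images.
- crank_hub (a point): Loose steel crank, 0.35 kg: centre of its square hub, 26 x 26 mm, standing 32 mm free above the arm (16 mm below to 16 mm above this point). x: along the arm to the handle; z: up along the shank. Below the hub: arm 20 mm wide, 12 mm thick; flange 50 mm across, 6 mm thick; hex tube 50 mm long, 36 mm over corners. It starts stood in the beech block, flange resting on the block's top.
- crank_mouth (a point): Centre of the open lower end of the crank's hex tube, 84 mm straight below crank_hub, 50 mm below the underside of the flange; axes as crank_hub. The hexagonal socket is 25.2 mm across flats and 50 mm deep; its corners lie at 0, 60, 120 ... degrees from x.
- crank_handle (a point): Axis of the crank's upright handle, 75 mm from the hub axis along x and 16 mm higher than crank_hub: black cylinder 22 mm across, 56 mm tall (30 mm below to 26 mm above this point) that revolves freely on its pin; the arm's top face is 32 mm below this point. The point itself does not spin with the handle.
- port (a point): Centre of the rim of the crank port, a dark steel collar 54 mm across, 12 mm above the deck, upright bore 39 mm across. In it, on its axis, hides a male hex 24 mm across flats, flat top 28 mm below the rim, angle unknown. The crank's tube lands on that top; turned till the flats match (within 5 degrees) it drops 22 mm more, flange onto the rim. Unmatched, press with 20 N at most.
- lift: Elevating stage fixed to the bench: aluminium base and deck 150 x 250 mm (x, y), origin centre of the underside; deck top 90 mm high. Port 65 mm from centre on the -y half, stage 60 mm from centre on the +y half. Turning the screw clockwise seen from above raises the stage 12 mm a turn against a drag of 0.15 N m (2 N at the handle); it stays where left.
- stage_top (a point): Centre of the top face of the stage, an 82 x 92 mm plate in an opening of the deck, carrying a pacemaker 8 mm high. It starts 6 to 12 mm below its top stop (0.5 to 1 turn). The stop is hard, lies within 2 mm of level with the deck and is felt at the handle: stop there, pushing against it with no more than 25 N at the handle (the limit is some 35 N).
- holder: Beech block fixed to the bench that holds the crank: 74 x 74 x 62 mm, origin centre of the underside, round bore 40 mm across and 52 mm deep in its top.
- crank: The loose crank as a whole; origin and axes as crank_mouth.
- jar: Bystander: squat glass specimen jar with white lid, 68 mm across, 66 mm tall; origin centre of its underside.
- pacer: Bystander: loose pacemaker lying flat, 48 x 50 x 7 mm; origin underside.
- header: Bystander: white polymer connector header, 42 x 16 x 12 mm; origin underside.
- calipers: Bystander: steel calipers lying flat, 235 x 75 x 13 mm; origin underside, middle of the beam.
- tweezers: Bystander: steel tweezers lying flat, 130 x 20 x 6 mm; origin near the middle.
- gauge_box: Bystander: dark wooden gauge box, 70 x 110 x 28 mm; origin underside.
- plug_gauge: Bystander: plug gauge lying flat, 80 x 16 x 16 mm; origin underside.
Mind the look-alikes: they are no part of the job. What is meant by the crank is not orange, and is the smaller of those in its own colour.

How it is judged:
On the way, in this order (a step that is already met when the one before it is completed fails the run):
1. the crank is seated: flange home on the port collar (z of crank_mouth in the frame of port below -0.047 m and horizontal distance between crank_mouth and port below 0.004 m and angle between crank's own z axis and vertical below 0.1 rad), for 0.2 s.
2. the stage has been cranked up against its top stop (z of stage_top in the frame of lift above 0.09 m and z of crank_mouth in the frame of port below -0.045 m), for 0.2 s.
At the end, for the whole second after the job is handed in: The stage stands within 1 mm of its top stop; the crank is released, at rest, upright within 0.1 rad, on the port axis within 4 mm, its flange on the collar within 4 mm (z of stage_top in the frame of lift above 0.09 m and z of crank_mouth in the frame of port below -0.046 m and horizontal distance between crank_mouth and port below 0.004 m and angle between crank's own z axis and vertical below 0.1 rad and linear speed of crank below 0.02 m/s); the robot touches nothing.
It fails at once if the crank is pressed hard on the top of the hex before it has dropped on (over 45 N) (contact force between crank and lift above 45 N and z of crank_mouth in the frame of port above -0.032 m).
It fails at once if the crank is forced in the lift, as by driving on hard against the stop (contact forces over 300 N in all, some 35 to 40 N at the handle) (contact force between crank and lift above 300 N).
It fails at once if the gripper or arm presses on the lift or its pacemaker (contact force between any of the fingers, the arm and lift above 5 N).
It fails at once if a bystander is disturbed by more than 15 mm (distance of any of jar, pacer, header, calipers, tweezers, gauge_box, plug_gauge from where it was at the start of the episode above 0.015 m).
It also fails if it takes over 72 s, if anything falls off the work surface, if the arm or the gripper's body presses on something with over 40 N, if the wrist force passes 120 N, or if a joint passes its speed limit or range.

## Working session

There is one attempt and no reset: what is moved stays moved. The work goes in short steps, Python scripts to look and compute and a shell command to move; the robot and the scene stay as the last step left them, time stands still between calls to the robot, and variables do not carry over. Pictures are saved under pics/ and viewed, at most 11 in all, crops included, and the job is handed in when it is done.

```bash
mkdir -p pics; ls
python3 - <<'E'
from rig import env
import cv2
for n in("scene","top"):
    c=env.read_camera(n); cv2.imwrite(f"pics/{n}0.png",c["frame"][:,:,::-1]); print(n,c["intrinsics"],c["R"],c["t"])
print(env.get_obs(), env.finger_overhang)
E
```

```text
pics
scene [[451.43132681   0.         311.8362935 ]
 [  0.         451.43132681 195.72653978]
 [  0.           0.           1.        ]] [[ 0.89073676  0.45438827 -0.01092352]
 [ 0.30067987 -0.60710474 -0.73553753]
 [-0.34085135  0.65188583 -0.67739591]] [-0.44565152 -0.09853941  1.48554202]
top [[472.0337388    0.         325.73512427]
 [  0.         472.0337388  204.38861462]
 [  0.           0.           1.        ]] [[ 1.39973952e-02 -9.99901777e-01  7.13374029e-04]
 [-9.94478325e-01 -1.39956751e-02 -1.04004720e-01]
 [ 1.04004489e-01  7.46360167e-04 -9.94576548e-01]] [-0.05530325  0.51547899  1.16420792]
{'time': 0.1, 'q': array([-1.49810162e+00,  1.58995396e-01,  1.59811555e+00, -2.67676332e-07,
        1.38620929e+00, -2.10084132e-01]), 'joint_velocities': array([-0.00021252, -0.00100212, -0.00392088,  0.00085572,  0.00096246,
       -0.00012468]), 'joint_torque': array([ 3.83870729e-04, -3.96991289e+01, -3.32338071e+01, -2.79069518e-04,
        4.18392650e-03, -2.20763934e-05]), 'tcp_pos': array([ 0.16040903, -0.55190729,  0.40380521]), 'tool_rot': array([[ 9.60283789e-01,  2.79025141e-01, -1.25738223e-04],
       [ 2.79024937e-01, -9.60282311e-01,  1.72300426e-03],
       [ 3.60017315e-04, -1.68965716e-03, -9.99998508e-01]]), 'force': array([ 0.18130563, -0.40675122,  0.38842043]), 'ft_torque': array([-3.69559768e-02,  4.11731671e-05,  5.39246255e-02]), 'gripper_force': 0.0, 'opening': 0.08549066424088454} 0.1734
```

View pics/scene0.png

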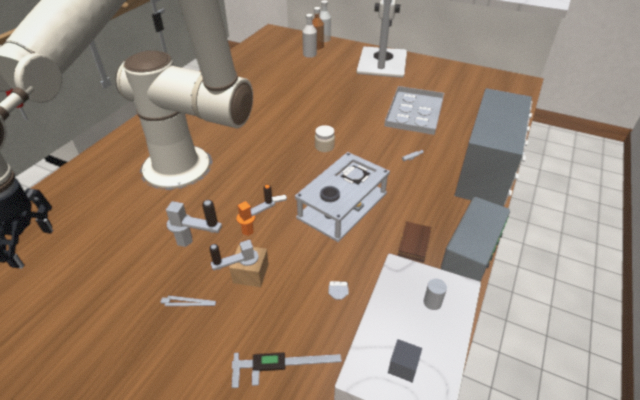

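View pics/top0.png

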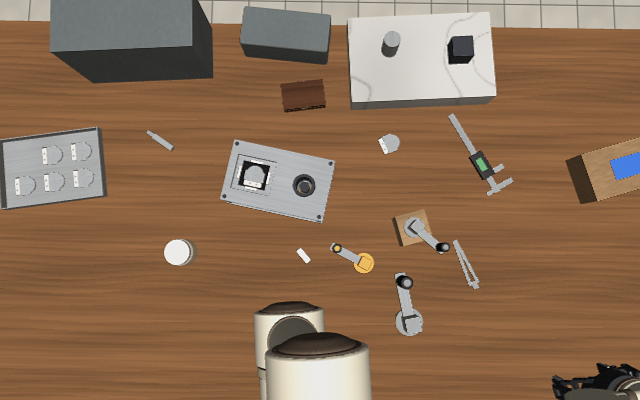

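The scene view shows the loose grey crank in its beech block with the hub at about (248,250) and the handle at about (215,255). In the top view the same hub is near (413,227) and its handle near (443,247). The port is at (304,185) in the top view and (330,193) in the scene view. The orange crank and the larger grey crank are look-alikes.

Run:
```python
import cv2,numpy as np
t=cv2.imread("pics/top0.png"); s=cv2.imread("pics/scene0.png")
def crop(im,u,v,w,h,k):
    c=cv2.resize(im[v:v+h,u:u+w],None,fx=k,fy=k,interpolation=cv2.INTER_CUBIC)
    for i in range(0,w,10): cv2.line(c,(i*k,0),(i*k,4 if i%50 else 10),(0,0,255),1); cv2.putText(c,str(u+i),(i*k,18),0,.35,(0,0,255),1)
    for j in range(0,h,10): cv2.line(c,(0,j*k),(5,j*k),(0,0,255),1); cv2.putText(c,str(v+j),(6,j*k+4),0,.35,(0,0,255),1)
    return c
A=np.hstack([crop(t,390,200,66,50,6),crop(t,280,160,66,50,6)])
B=np.hstack([crop(s,205,236,66,50,6),crop(s,300,165,66,50,6)])
cv2.imwrite("pics/c1.png",np.vstack([A,B]))
```

```text
(no output)
```

View pics/c1.png

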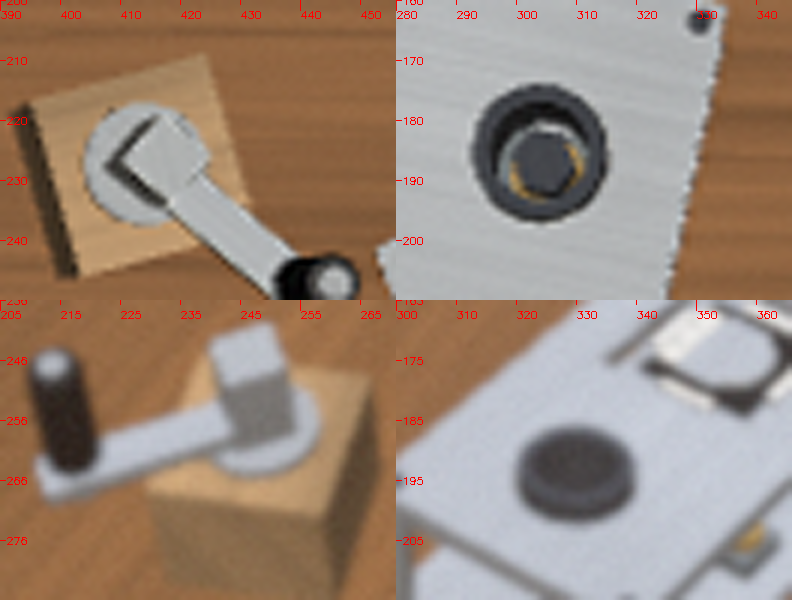

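The crops show the flange circle centred near top (414.5,227), the hub top near (417,226) and the handle cap near (445.5,247). The port collar is centred at about (304,185.5), and the hex top can be seen inside the bore. I'll zoom further on the hub and hex and fit the circles numerically.

```bash
cat > h.py <<'E'
import cv2,numpy as np
from rig import env
def ray(c,u,v,z):
    K,R,t=c["intrinsics"],c["R"],c["t"]; o=-R.T@t
    d=R.T@np.linalg.inv(K)@np.array([u,v,1.]); return o+d*(z-o[2])/d[2]
def proj(c,X):
    p=c["intrinsics"]@(c["R"]@np.asarray(X,float)+c["t"]); return p[:2]/p[2]
def crop(im,u,v,w,h,k,st=False):
    a=im[v:v+h,u:u+w]
    if st: a=np.clip((a.astype(float)-10)*3.2,0,255).astype(np.uint8)
    c=cv2.resize(a,None,fx=k,fy=k,interpolation=cv2.INTER_CUBIC)
    for i in range(0,w,5): cv2.putText(c,str(u+i),(i*k,10),0,.35,(0,0,255),1); cv2.line(c,(i*k+k//2,12),(i*k+k//2,18),(0,0,255),1)
    for j in range(0,h,5): cv2.putText(c,str(v+j),(6,j*k+k//2+4),0,.35,(0,0,255),1); cv2.line(c,(0,j*k+k//2),(5,j*k+k//2),(0,0,255),1)
    return c
def dark(f,u,v,r,th):
    g=cv2.cvtColor(f,cv2.COLOR_RGB2GRAY); m=np.zeros_like(g); m[v-r:v+r,u-r:u+r]=(g[v-r:v+r,u-r:u+r]<th)*255
    c=max(cv2.findContours(m,cv2.RETR_EXTERNAL,cv2.CHAIN_APPROX_NONE)[0],key=cv2.contourArea)
    return c,cv2.fitEllipse(cv2.convexHull(c)),m
E
python3 - <<'E'
from h import *
T=env.read_camera("top");S=env.read_camera("scene")
t=T["frame"];s=S["frame"]
c,e,m=dark(t,304,185,18,125);print("port top",e,ray(T,*e[0],.096))
c,e2,m=dark(s,330,193,18,110);print("port scene",e2,ray(S,*e2[0],.096))
A=np.hstack([crop(t[:,:,::-1],400,214,30,24,13),crop(t[:,:,::-1],292,174,24,24,16,True)[:312]])
B=np.hstack([crop(s[:,:,::-1],206,238,52,22,7),np.zeros((154,10,3),np.uint8)])
B=cv2.resize(crop(s[:,:,::-1],207,238,58,38,7),None,fx=1,fy=1)
W=max(A.shape[1],B.shape[1]);p=lambda x:np.pad(x,((0,0),(0,W-x.shape[1]),(0,0)))
P=np.vstack([p(A),p(B)]);print(P.shape);cv2.imwrite("pics/c2.png",P)
for n,C,uv,z in [("flange",T,(414.3,227),.068),("hub",T,(417.3,226),.112),("handle",T,(445.5,246.5),.138),("handleS",S,(213,246.5),.138),("hubS",S,(245.5,247.5),.112)]: print(n,ray(C,*uv,z))
E
```

```text
port top ((303.5900573730469, 185.16444396972656), (22.343852996826172, 22.910985946655273), 158.30918884277344) [0.55435393 0.00536881 0.096     ]
port scene ((329.5, 194.0), (15.057792663574219, 18.497447967529297), 90.0) [0.55391947 0.00349347 0.096     ]
(578, 774, 3)
flange [ 0.45982416 -0.26352442  0.068     ]
hub [ 0.45965784 -0.26227522  0.112     ]
handle [ 0.41247107 -0.32084678  0.138     ]
handleS [ 0.40887393 -0.320384    0.138     ]
hubS [ 0.46300231 -0.27171909  0.112     ]
```

View pics/c2.png

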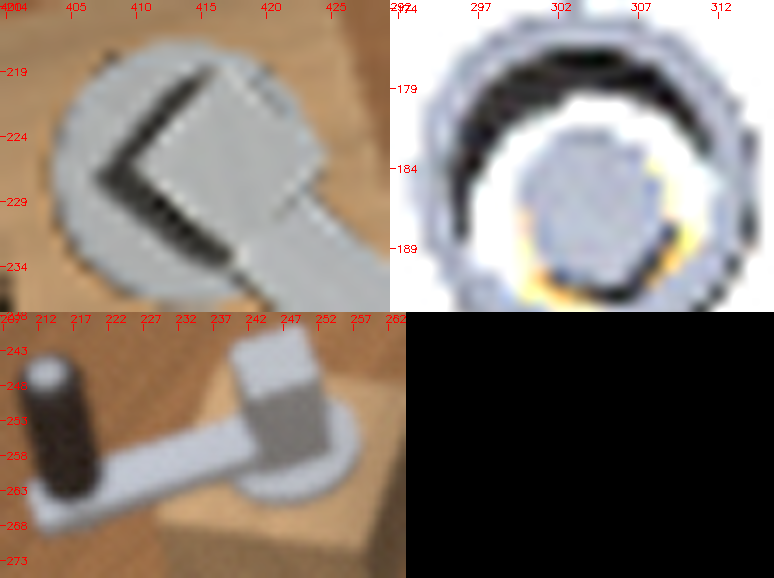

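The zoom puts the hub top centre at top (417.1,225.7) and scene (245.7,245). The handle cap is at top (445.5,246.5) and scene (213.3,246.1). The hex edges in the port give corners at roughly 17° (mod 60) in world yaw.

```bash
cat >> h.py <<'E'
from scipy.spatial.transform import Rotation as Ro
def rel(pos,yaw):
    o=env.get_obs();R=o["tool_rot"];a=np.radians(yaw)
    Rt=np.array([[np.cos(a),np.sin(a),0],[np.sin(a),-np.cos(a),0],[0,0,-1]])
    print("travel cm",np.round(R.T@(np.array(pos)-o["tcp_pos"])*100,2),"dr",np.round(Ro.from_matrix(R.T@Rt).as_rotvec(),4))
def st():
    o=env.get_obs();R=o["tool_rot"]
    print("t",round(o["time"],2),"tcp",np.round(o["tcp_pos"],4),"yaw",round(np.degrees(np.arctan2(R[1,0],R[0,0])),2),"zax",np.round(R[:,2],4),"F",np.round(o["force"],1),"M",np.round(o["ft_torque"],2),"q6",round(o["q"][5],3),"open",round(o["opening"],4),"gf",round(o["gripper_force"],1))
def tri(T,a,S,b):
    P=lambda c:c["intrinsics"]@np.c_[c["R"],c["t"]]
    x=cv2.triangulatePoints(P(T),P(S),np.array(a,float),np.array(b,float))[:,0];return x[:3]/x[3]
E
python3 - <<'E'
from h import *
T=env.read_camera("top");S=env.read_camera("scene")
for a,b,z in [((417.1,225.65),(245.7,245),.112),((445.6,246.6),(213.3,246.1),.138)]: print(tri(T,a,S,b),ray(T,*a,z),ray(S,*b,z))
print(ray(T,404,281,.15),ray(T,408,325,.13))
rel([.460,-.2625,.36],51.1); st()
E
```

```text
[ 0.45943982 -0.26294883  0.11034477] [ 0.46046798 -0.26181396  0.112     ] [ 0.45910074 -0.2648876   0.112     ]
[ 0.41159613 -0.32071553  0.14117415] [ 0.41224846 -0.32107059  0.138     ] [ 0.40876789 -0.31907635  0.138     ]
[ 0.33451038 -0.22457081  0.15      ] [ 0.23591226 -0.23653896  0.13      ]
travel cm [ 36.85 -19.44   4.45] dr [-6.000e-04 -4.000e-04 -6.091e-01]
t 0.3 tcp [ 0.1604 -0.5521  0.4044] yaw 16.2 zax [-0.e+00  7.e-04 -1.e+00] F [-1.   0.5 -0.4] M [-0.01  0.   -0.05] q6 -0.21 open 0.0855 gf 0.0
```

```bash
python3 -m handwheel '[{"travel":[4.5,-2.4,0],"dr":[0,0,-0.07],"grip":8.5},{"travel":[9,-4.8,0],"dr":[0,0,-0.15],"grip":8.5},{"travel":[13.5,-7.2,0],"dr":[0,0,-0.22],"grip":8.5},{"travel":[18,-9.6,0],"dr":[0,0,-0.3],"grip":8.5},{"travel":[22.5,-12,0],"dr":[0,0,-0.37],"grip":8.5},{"travel":[27,-14.4,0],"dr":[0,0,-0.45],"grip":8.5},{"travel":[31.5,-16.8,1],"dr":[0,0,-0.52],"grip":8.5},{"travel":[35,-18.6,2.5],"dr":[0,0,-0.58],"grip":8.5},{"travel":[36.85,-19.4,4.4],"dr":[0,0,-0.602],"grip":8.5},{"travel":[36.85,-19.4,4.4],"dr":[0,0,-0.602],"grip":8.5},{"travel":[36.85,-19.4,4.4],"dr":[0,0,-0.602],"grip":8.5}]'
python3 - <<'E'
from h import *
st();rel([.460,-.2625,.255],50.7)
S=env.read_camera("scene")["frame"][:,:,::-1];T=env.read_camera("top")["frame"][:,:,::-1]
cv2.imwrite("pics/a1.png",np.hstack([crop(S,190,190,100,110,4),crop(T,365,180,95,110,4)]))
E
```

```text
time: 1.4
tcp_pos: [0.4601, -0.263, 0.3605]
tool_rot: [[0.633, 0.774, -0.001], [0.774, -0.633, 0.0], [-0.0, -0.001, -1.0]]
force: [-0.6, 0.5, 1.1]
opening: 0.0854
gripper_force: 0.0
t 1.4 tcp [ 0.4601 -0.263   0.3605] yaw 50.73 zax [-1.e-03  2.e-04 -1.e+00] F [-0.6  0.5  1.1] M [ 0.02 -0.03 -0.01] q6 -0.062 open 0.0854 gf 0.0
travel cm [ 0.04 -0.03 10.55] dr [-0.0009  0.0005  0.0005]
```

View pics/a1.png

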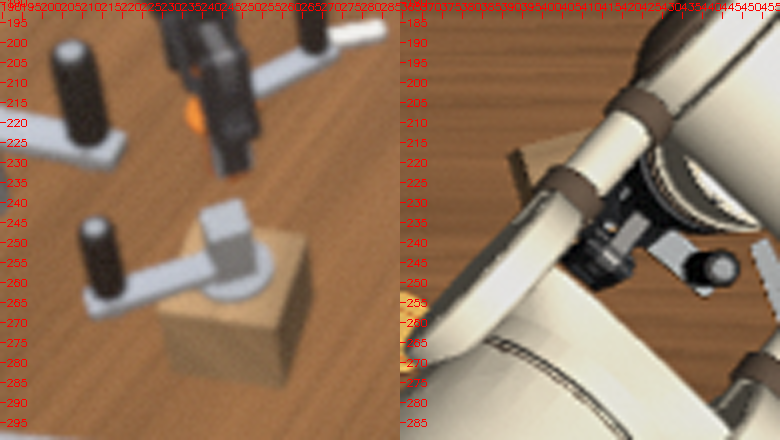

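The gripper is directly above the hub at scene (230,215), with the handle cap at (213,245) clear of it. I'll descend and grip.

```bash
python3 -m handwheel '[{"travel":[0.04,-0.03,4],"grip":8.5},{"travel":[0.04,-0.03,7.5],"grip":8.5},{"travel":[0.04,-0.03,9.5],"grip":8.5},{"travel":[0.04,-0.03,10.5],"grip":8.5},{"travel":[0.04,-0.03,10.5],"grip":5},{"travel":[0.04,-0.03,10.5],"grip":3},{"travel":[0.04,-0.03,10.5],"grip":2},{"travel":[0.04,-0.03,10.5],"grip":2},{"travel":[0.04,-0.03,10.5],"grip":2},{"travel":[0.04,-0.03,10.5],"grip":2}]' 60; python3 -c "
from h import *
st()"
```

```text
t 1.5 tcp [ 0.4598 -0.264   0.3617] yaw 50.61 zax [ 9.0e-04 -1.4e-03 -1.0e+00] F [-0.2 -0.5  0.6] M [ 0.04 -0.03 -0.01] q6 -0.062 open 0.0853 gf 0.0invalid input
```

```bash
python3 -m handwheel '[{"travel":[0,0,4],"dr":[0,0,0],"grip":8.5},{"travel":[0,0,7.5],"dr":[0,0,0],"grip":8.5},{"travel":[0,0,9.5],"dr":[0,0,0],"grip":8.5},{"travel":[0,0,10.5],"dr":[0,0,0],"grip":8.5},{"travel":[0,0,10.5],"dr":[0,0,0],"grip":5},{"travel":[0,0,10.5],"dr":[0,0,0],"grip":3},{"travel":[0,0,10.5],"dr":[0,0,0],"grip":2},{"travel":[0,0,10.5],"dr":[0,0,0],"grip":2},{"travel":[0,0,10.5],"dr":[0,0,0],"grip":2},{"travel":[0,0,10.5],"dr":[0,0,0],"grip":2}]' 60; python3 -c "
from h import *
st()"
```

```text
time: 2.5
tcp_pos: [0.4604, -0.2633, 0.2572]
tool_rot: [[0.633, 0.774, 0.001], [0.774, -0.633, -0.001], [-0.0, 0.001, -1.0]]
force: [-3.3, 1.7, 6.1]
opening: 0.0251
gripper_force: 60.7
t 2.5 tcp [ 0.4604 -0.2633  0.2572] yaw 50.71 zax [ 5.e-04 -1.e-03 -1.e+00] F [-3.3  1.7  6.1] M [ 0.22  0.4  -0.02] q6 -0.061 open 0.0251 gf 60.7
```

```bash
python3 -m handwheel '[{"travel":[0,0,-1],"dr":[0,0,0],"grip":2},{"travel":[0,0,-3],"dr":[0,0,0],"grip":2},{"travel":[0,0,-6],"dr":[0,0,0],"grip":2},{"travel":[0,0,-10],"dr":[0,0,0],"grip":2},{"travel":[0,0,-14],"dr":[0,0,0],"grip":2},{"travel":[0,0,-16],"dr":[0,0,0],"grip":2},{"travel":[0,0,-16],"dr":[0,0,0],"grip":2},{"travel":[0,0,-16],"dr":[0,0,0],"grip":2}]' 60
python3 - <<'E'
from h import *
st();rel([.5535,.005,.4172],50.7);rel([.5535,.005,.4172],197)
S=env.read_camera("scene")["frame"][:,:,::-1];T=env.read_camera("top")["frame"][:,:,::-1]
cv2.imwrite("pics/a2.png",np.hstack([crop(S,180,150,100,110,4),crop(T,365,180,95,110,4)]))
E
```

```text
time: 3.3
tcp_pos: [0.4599, -0.2628, 0.4149]
tool_rot: [[0.633, 0.774, -0.001], [0.774, -0.633, 0.001], [0.0, -0.001, -1.0]]
force: [-0.2, 0.3, -4.2]
opening: 0.0252
gripper_force: 59.8
t 3.3 tcp [ 0.4599 -0.2628  0.4149] yaw 50.7 zax [-6.e-04  7.e-04 -1.e+00] F [-0.2  0.3 -4.2] M [ 0.03 -0.05 -0.01] q6 -0.061 open 0.0252 gf 59.8
travel cm [26.65 -9.72 -0.21] dr [-0.0009 -0.0002 -0.0001]
travel cm [26.65 -9.72 -0.21] dr [-1.0000e-04 -1.2000e-03 -2.5535e+00]
```

View pics/a2.png

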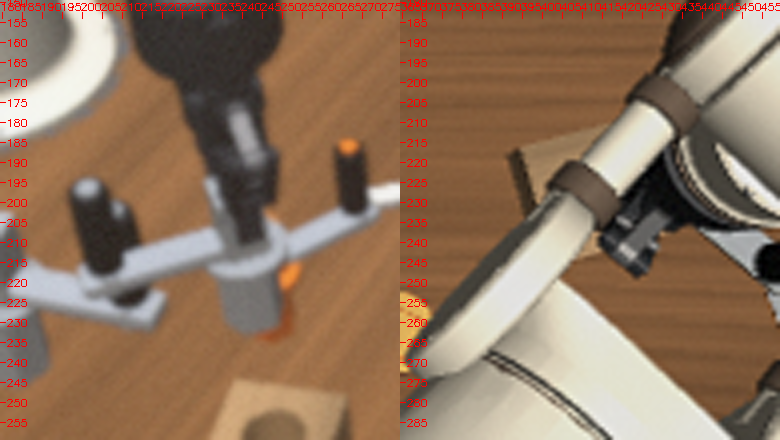

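The crank hangs upright in the grip: hub at scene (237,235), tube bottom at about (243,230), and the empty block below. I'll carry it over the port while turning it counter-clockwise.

```bash
python3 -m handwheel '[{"travel":[2,-0.7,0],"dr":[0,0,-0.1],"grip":2},{"travel":[5,-1.8,0],"dr":[0,0,-0.22],"grip":2},{"travel":[8.3,-3,0],"dr":[0,0,-0.35],"grip":2},{"travel":[11.6,-4.2,0],"dr":[0,0,-0.48],"grip":2},{"travel":[14.9,-5.4,0],"dr":[0,0,-0.61],"grip":2},{"travel":[18.2,-6.6,0],"dr":[0,0,-0.74],"grip":2},{"travel":[21.5,-7.8,0],"dr":[0,0,-0.87],"grip":2},{"travel":[24,-8.8,0],"dr":[0,0,-1.0],"grip":2},{"travel":[26,-9.5,0],"dr":[0,0,-1.13],"grip":2},{"travel":[26.65,-9.72,0],"dr":[0,0,-1.26],"grip":2},{"travel":[26.65,-9.72,0],"dr":[0,0,-1.3],"grip":2}]' 60 && python3 -m handwheel '[{"travel":[0,0,0],"dr":[0,0,-0.13],"grip":2},{"travel":[0,0,0],"dr":[0,0,-0.26],"grip":2},{"travel":[0,0,0],"dr":[0,0,-0.39],"grip":2},{"travel":[0,0,0],"dr":[0,0,-0.52],"grip":2},{"travel":[0,0,0],"dr":[0,0,-0.65],"grip":2},{"travel":[0,0,0],"dr":[0,0,-0.78],"grip":2},{"travel":[0,0,0],"dr":[0,0,-0.91],"grip":2},{"travel":[0,0,0],"dr":[0,0,-1.04],"grip":2},{"travel":[0,0,0],"dr":[0,0,-1.17],"grip":2},{"travel":[0,0,0],"dr":[0,0,-1.25],"grip":2},{"travel":[0,0,0],"dr":[0,0,-1.25],"grip":2},{"travel":[0,0,0],"dr":[0,0,-1.25],"grip":2}]' 60
python3 - <<'E'
from h import *
st();rel([.554,.0048,.4172],197)
S=env.read_camera("scene")["frame"][:,:,::-1];T=env.read_camera("top")["frame"][:,:,::-1]
cv2.imwrite("pics/a3.png",np.hstack([crop(S,280,110,95,110,4),crop(T,255,110,100,110,4)]))
E
```

```text
time: 4.5
tcp_pos: [0.5535, 0.0061, 0.4131]
tool_rot: [[-0.581, 0.814, -0.004], [0.814, 0.581, 0.001], [0.003, -0.003, -1.0]]
force: [-0.4, 0.1, -2.4]
opening: 0.0248
gripper_force: 59.6
time: 5.7
tcp_pos: [0.5535, 0.0048, 0.4141]
tool_rot: [[-0.958, -0.287, -0.003], [-0.287, 0.958, 0.001], [0.003, 0.001, -1.0]]
force: [0.8, 0.1, -2.8]
opening: 0.0251
gripper_force: 59.7
t 5.7 tcp [0.5535 0.0048 0.4141] yaw -163.31 zax [-2.8e-03  5.0e-04 -1.0e+00] F [ 0.8  0.1 -2.8] M [-0.04  0.05 -0.05] q6 -2.072 open 0.0251 gf 59.7
travel cm [-0.05 -0.02 -0.31] dr [ 0.0013 -0.0025 -0.0055]
```

View pics/a3.png

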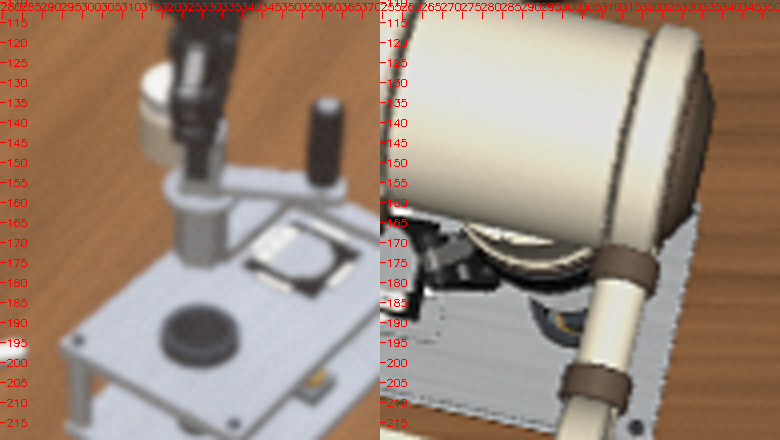

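The scene view shows the tube bottom at about (330,175) above the port collar at (329.5,193), with the handle pointing away to (361,146). The arm hides most of the top view. I'll compare the tube's measured position with the projection numerically.

Run:
```python
from h import *
S=env.read_camera("scene");T=env.read_camera("top")
for n,X in dict(mouth=[.5535,.005,.172],rim=[.554,.0048,.102],flange=[.5535,.005,.222],hubtop=[.5535,.005,.272],handle=[.5535+.075*np.cos(np.radians(17)),.005+.075*np.sin(np.radians(17)),.297]).items(): print(n,proj(S,X),proj(T,X))
f=cv2.cvtColor(S["frame"],cv2.COLOR_RGB2GRAY).astype(int)
for v in (164,167,170): print(v,list(zip(range(316,345),f[v,316:345])))
```

```text
mouth [330.05344732 172.20923372] [302.17973156 180.6126152 ]
rim [329.76652977 192.09464562] [303.71071297 184.95014521]
flange [330.37564568 157.07669669] [301.02631914 176.97914437]
hubtop [330.71740296 141.02554474] [299.75231247 172.96577842]
handle [361.69306497 135.46244616] [288.70234411 134.85825393]
164 [(316, np.int64(124)), (317, np.int64(122)), (318, np.int64(121)), (319, np.int64(120)), (320, np.int64(116)), (321, np.int64(119)), (322, np.int64(121)), (323, np.int64(115)), (324, np.int64(107)), (325, np.int64(107)), (326, np.int64(118)), (327, np.int64(124)), (328, np.int64(124)), (329, np.int64(127)), (330, np.int64(125)), (331, np.int64(126)), (332, np.int64(122)), (333, np.int64(117)), (334, np.int64(104)), (335, np.int64(104)), (336, np.int64(119)), (337, np.int64(159)), (338, np.int64(191)), (339, np.int64(201)), (340, np.int64(206)), (341, np.int64(205)), (342, np.int64(203)), (343, np.int64(200)), (344, np.int64(201))]
167 [(316, np.int64(117)), (317, np.int64(117)), (318, np.int64(120)), (319, np.int64(120)), (320, np.int64(122)), (321, np.int64(119)), (322, np.
[... 439 characters left out ...]
.int64(173)), (343, np.int64(153)), (344, np.int64(132))]
170 [(316, np.int64(121)), (317, np.int64(121)), (318, np.int64(119)), (319, np.int64(116)), (320, np.int64(121)), (321, np.int64(116)), (322, np.int64(115)), (323, np.int64(110)), (324, np.int64(109)), (325, np.int64(111)), (326, np.int64(122)), (327, np.int64(126)), (328, np.int64(128)), (329, np.int64(126)), (330, np.int64(126)), (331, np.int64(124)), (332, np.int64(123)), (333, np.int64(112)), (334, np.int64(107)), (335, np.int64(104)), (336, np.int64(122)), (337, np.int64(168)), (338, np.int64(182)), (339, np.int64(170)), (340, np.int64(147)), (341, np.int64(133)), (342, np.int64(145)), (343, np.int64(180)), (344, np.int64(219))]
```

```bash
python3 -m handwheel '[{"travel":[-0.05,0,2],"dr":[0,0,0],"grip":2},{"travel":[-0.05,0,4],"dr":[0,-0.002,0],"grip":2},{"travel":[-0.05,0,5.5],"dr":[0,-0.002,0],"grip":2},{"travel":[-0.05,0,6],"dr":[0,-0.002,0],"grip":2},{"travel":[-0.05,0,6],"dr":[0,-0.002,0],"grip":2}]' 40
python3 - <<'E'
from h import *
st()
E
python3 -m handwheel '[{"travel":[0,0,0.3],"dr":[0,0,0],"grip":2},{"travel":[0,0,0.6],"dr":[0,0,0],"grip":2},{"travel":[0,0,0.8],"dr":[0,0,0],"grip":2},{"travel":[0,0,0.9],"dr":[0,0,0],"grip":2},{"travel":[0,0,0.9],"dr":[0,0,0],"grip":2}]' 30;  python3 - <<'E'
from h import *
st()
E
```

```text
time: 6.4
tcp_pos: [0.5541, 0.005, 0.355]
tool_rot: [[-0.957, -0.289, 0.0], [-0.289, 0.957, 0.001], [-0.001, 0.001, -1.0]]
force: [0.1, 1.0, -3.1]
opening: 0.025
gripper_force: 59.6
t 6.4 tcp [0.5541 0.005  0.355 ] yaw -163.21 zax [ 3.e-04  9.e-04 -1.e+00] F [ 0.1  1.  -3.1] M [-0.02  0.03  0.06] q6 -2.074 open 0.025 gf 59.6
time: 6.9
tcp_pos: [0.5543, 0.0049, 0.3468]
tool_rot: [[-0.957, -0.289, 0.002], [-0.289, 0.957, 0.001], [-0.002, -0.0, -1.0]]
force: [-0.2, 0.6, -3.9]
opening: 0.0249
gripper_force: 59.6
t 6.9 tcp [0.5543 0.0049 0.3468] yaw -163.2 zax [ 2.1e-03  5.0e-04 -1.0e+00] F [-0.2  0.6 -3.9] M [-0.03  0.02 -0.04] q6 -2.074 open 0.0249 gf 59.6
```

```bash
python3 -m handwheel '[{"travel":[0,0,0.15],"dr":[0,0,0],"grip":1.9},{"travel":[0,0,0.3],"dr":[0,0,0],"grip":1.9},{"travel":[0,0,0.3],"dr":[0,0,0],"grip":1.9}]' 30;  python3 - <<'E'
from h import *
st()
E
```

```text
time: 7.2
tcp_pos: [0.5541, 0.005, 0.3433]
tool_rot: [[-0.957, -0.289, 0.001], [-0.289, 0.957, 0.001], [-0.001, 0.0, -1.0]]
force: [-0.9, 0.5, -3.5]
opening: 0.0249
gripper_force: 59.7
t 7.2 tcp [0.5541 0.005  0.3433] yaw -163.2 zax [ 1.3e-03  8.0e-04 -1.0e+00] F [-0.9  0.5 -3.5] M [0.11 0.11 0.03] q6 -2.074 open 0.0249 gf 59.7
```

```bash
python3 -m handwheel '[{"travel":[0,0,0.2],"dr":[0,0,0],"grip":1.9},{"travel":[0,0,0.4],"dr":[0,0,0],"grip":1.9},{"travel":[0,0,0.4],"dr":[0,0,0],"grip":1.9}]' 30;  python3 -m handwheel '[{"travel":[0,0,0.3],"dr":[0,0,0],"grip":1.9},{"travel":[0,0,0.6],"dr":[0,0,0],"grip":1.9},{"travel":[0,0,0.6],"dr":[0,0,0],"grip":1.9}]' 30;python3 - <<'E'
from h import *
st()
E
```

```text
time: 7.5
tcp_pos: [0.5541, 0.005, 0.3392]
tool_rot: [[-0.957, -0.289, 0.001], [-0.289, 0.957, 0.001], [-0.001, 0.0, -1.0]]
force: [0.2, 1.2, -3.2]
opening: 0.0252
gripper_force: 59.6
time: 7.8
tcp_pos: [0.5541, 0.005, 0.333]
tool_rot: [[-0.957, -0.289, 0.001], [-0.289, 0.957, 0.001], [-0.001, 0.0, -1.0]]
force: [-1.3, 1.2, -4.6]
opening: 0.0253
gripper_force: 59.6
t 7.8 tcp [0.5541 0.005  0.333 ] yaw -163.2 zax [ 1.2e-03  8.0e-04 -1.0e+00] F [-1.3  1.2 -4.6] M [0.29 0.22 0.01] q6 -2.074 open 0.0253 gf 59.6
```

```bash
python3 -m handwheel '[{"travel":[0,0,0.3],"dr":[0,0,0],"grip":1.9},{"travel":[0,0,0.6],"dr":[0,0,0],"grip":1.9},{"travel":[0,0,1.0],"dr":[0,0,0],"grip":1.9},{"travel":[0,0,1.1],"dr":[0,0,0],"grip":1.9}]' 30;  python3 -m handwheel '[{"travel":[0,0,0.1],"dr":[0,0,0],"grip":1.9},{"travel":[0,0,0.15],"dr":[0,0,0],"grip":1.9},{"travel":[0,0,0.2],"dr":[0,0,0],"grip":1.9}]' 30;python3 - <<'E'
from h import *
st()
E
```

```text
time: 8.2
tcp_pos: [0.5541, 0.0049, 0.322]
tool_rot: [[-0.957, -0.289, 0.001], [-0.289, 0.957, 0.001], [-0.001, 0.0, -1.0]]
force: [-3.0, 2.0, -1.3]
opening: 0.025
gripper_force: 59.7
time: 8.5
tcp_pos: [0.5542, 0.005, 0.3208]
tool_rot: [[-0.957, -0.289, 0.002], [-0.289, 0.957, 0.001], [-0.002, 0.0, -1.0]]
force: [-3.2, 3.3, -1.3]
opening: 0.0249
gripper_force: 60.0
t 8.5 tcp [0.5542 0.005  0.3208] yaw -163.2 zax [ 1.5e-03  8.0e-04 -1.0e+00] F [-3.2  3.3 -1.3] M [0.54 0.79 0.03] q6 -2.074 open 0.0249 gf 60.0
```

```bash
python3 -m handwheel '[{"travel":[0.03,0.05,0],"dr":[0,0,0],"grip":1.9},{"travel":[0.03,0.05,0.1],"dr":[0,0,0],"grip":1.9},{"travel":[0.03,0.05,0.1],"dr":[0,0,0],"grip":1.9}]' 30;  python3 -m handwheel '[{"travel":[0,0,0.1],"dr":[0,0,0],"grip":1.9},{"travel":[0,0,0.1],"dr":[0,0,0],"grip":1.9}]' 30;python3 - <<'E'
from h import *
st()
E
```

```text
time: 8.8
tcp_pos: [0.554, 0.0052, 0.3196]
tool_rot: [[-0.957, -0.289, 0.002], [-0.289, 0.957, 0.0], [-0.002, -0.0, -1.0]]
force: [-1.2, 1.7, -2.5]
opening: 0.0251
gripper_force: 59.8
time: 9.0
tcp_pos: [0.554, 0.0052, 0.3191]
tool_rot: [[-0.957, -0.289, 0.003], [-0.289, 0.957, 0.0], [-0.003, -0.0, -1.0]]
force: [-2.8, 1.1, 0.2]
opening: 0.0248
gripper_force: 60.3
t 9.0 tcp [0.554  0.0052 0.3191] yaw -163.2 zax [ 2.5e-03  4.0e-04 -1.0e+00] F [-2.8  1.1  0.2] M [ 0.4   0.53 -0.01] q6 -2.073 open 0.0248 gf 60.3
```

```bash
python3 -m handwheel '[{"travel":[0.02,0.02,0.05],"dr":[0,0,0],"grip":1.9},{"travel":[0.02,0.02,0.1],"dr":[0,0,0],"grip":1.9}]' 30;  python3 -m handwheel '[{"travel":[0,0,0.1],"dr":[0,0,0],"grip":1.9},{"travel":[0,0,0.1],"dr":[0,0,0],"grip":1.9}]' 30;python3 - <<'E'
from h import *
st()
E
```

```text
time: 9.2
tcp_pos: [0.554, 0.0054, 0.319]
tool_rot: [[-0.957, -0.289, 0.004], [-0.289, 0.957, 0.0], [-0.003, -0.001, -1.0]]
force: [-3.6, 1.3, 7.7]
opening: 0.0254
gripper_force: 61.1
time: 9.4
tcp_pos: [0.5541, 0.0054, 0.3188]
tool_rot: [[-0.957, -0.289, 0.004], [-0.289, 0.957, 0.0], [-0.004, -0.001, -1.0]]
force: [-4.1, 1.3, 11.2]
opening: 0.0251
gripper_force: 61.7
t 9.4 tcp [0.5541 0.0054 0.3188] yaw -163.19 zax [ 0.0038  0.     -1.    ] F [-4.1  1.3 11.2] M [ 0.45  1.32 -0.02] q6 -2.073 open 0.0251 gf 61.7
```

```bash
python3 -m handwheel '[{"travel":[0.02,0,0],"dr":[0,0,0.03],"grip":1.9},{"travel":[0.02,0,0],"dr":[0,0,0.06],"grip":1.9},{"travel":[0.02,0,0],"dr":[0,0,0.09],"grip":1.9}]' 30;  python3 -m handwheel '[{"travel":[0,0,0],"dr":[0,0,0.03],"grip":1.9},{"travel":[0,0,0],"dr":[0,0,0.06],"grip":1.9},{"travel":[0,0,0],"dr":[0,0,0.09],"grip":1.9}]' 30;python3 - <<'E'
from h import *
st()
E
```

```text
time: 9.7
tcp_pos: [0.554, 0.0053, 0.3188]
tool_rot: [[-0.98, -0.201, 0.004], [-0.201, 0.98, -0.0], [-0.004, -0.001, -1.0]]
force: [-3.5, 2.3, 10.5]
opening: 0.025
gripper_force: 61.4
time: 10.0
tcp_pos: [0.5541, 0.0053, 0.3189]
tool_rot: [[-0.994, -0.112, 0.005], [-0.112, 0.994, -0.0], [-0.005, -0.001, -1.0]]
force: [-4.0, 2.4, 9.5]
opening: 0.0247
gripper_force: 61.3
t 10.0 tcp [0.5541 0.0053 0.3189] yaw -173.56 zax [ 4.8e-03 -3.0e-04 -1.0e+00] F [-4.   2.4  9.5] M [0.39 1.05 0.2 ] q6 -1.892 open 0.0247 gf 61.3
```

```bash
python3 -m handwheel '[{"travel":[0,0,-0.2],"dr":[0,0,-0.05],"grip":1.9},{"travel":[0.06,0.04,-0.2],"dr":[0,0,-0.1],"grip":1.9},{"travel":[0.06,0.04,-0.2],"dr":[0,0,-0.15],"grip":1.9},{"travel":[0.06,0.04,-0.2],"dr":[0,0,-0.15],"grip":1.9}]' 30;python3 - <<'E'
from h import *
st()
E
python3 -m handwheel '[{"travel":[0.05,0.02,0],"dr":[0,0,0],"grip":1.9},{"travel":[0.05,0.02,0],"dr":[0,0,0],"grip":1.9}]' 30;python3 - <<'E'
from h import *
st()
E
```

```text
time: 10.4
tcp_pos: [0.5533, 0.0055, 0.3192]
tool_rot: [[-0.966, -0.26, 0.005], [-0.26, 0.966, -0.0], [-0.004, -0.001, -1.0]]
force: [-0.3, -0.3, -0.8]
opening: 0.0252
gripper_force: 60.1
t 10.4 tcp [0.5533 0.0055 0.3192] yaw -164.92 zax [ 4.5e-03 -2.0e-04 -1.0e+00] F [-0.3 -0.3 -0.8] M [ 0.14 -0.09 -0.03] q6 -2.043 open 0.0252 gf 60.1
time: 10.6
tcp_pos: [0.5527, 0.0055, 0.3191]
tool_rot: [[-0.966, -0.259, 0.004], [-0.259, 0.966, -0.0], [-0.004, -0.001, -1.0]]
force: [1.9, -0.3, 0.9]
opening: 0.025
gripper_force: 60.0
t 10.6 tcp [0.5527 0.0055 0.3191] yaw -164.97 zax [ 4.3e-03 -3.0e-04 -1.0e+00] F [ 1.9 -0.3  0.9] M [-0.08 -0.45  0.03] q6 -2.042 open 0.025 gf 60.0
```

Run:
```python
from h import *
rel([.5542,.0055,.3195],197)
```

```text
travel cm [-0.14 -0.04 -0.04] dr [-0.0014  0.004  -0.0344]
```

```bash
python3 -m handwheel '[{"travel":[-0.14,-0.02,-0.15],"dr":[-0.001,0.004,-0.03],"grip":1.9},{"travel":[-0.14,-0.02,-0.15],"dr":[-0.001,0.004,-0.03],"grip":1.9},{"travel":[-0.14,-0.02,-0.15],"dr":[-0.001,0.004,-0.03],"grip":1.9}]' 30;python3 - <<'E'
from h import *
st()
E
```

```text
time: 10.9
tcp_pos: [0.5533, 0.006, 0.3195]
tool_rot: [[-0.957, -0.289, -0.004], [-0.289, 0.957, 0.001], [0.004, 0.002, -1.0]]
force: [-1.2, 0.1, -3.7]
opening: 0.0251
gripper_force: 59.7
t 10.9 tcp [0.5533 0.006  0.3195] yaw -163.2 zax [-3.9e-03  7.0e-04 -1.0e+00] F [-1.2  0.1 -3.7] M [-0.   -0.04  0.05] q6 -2.071 open 0.0251 gf 59.7
```

```bash
python3 -m handwheel '[{"travel":[0,0,0],"dr":[0,0,0],"grip":1.9}]' 30 >/dev/null;python3 - <<'E'
from h import *
st();rel([.5540,.0055,.3195],197)
E
```

```text
t 11.0 tcp [0.5534 0.006  0.3197] yaw -163.21 zax [-3.5e-03  6.0e-04 -1.0e+00] F [-0.   0.4 -3.8] M [-0.03  0.01 -0.01] q6 -2.071 open 0.025 gf 59.7
travel cm [-0.04 -0.07  0.02] dr [ 0.0016 -0.0031 -0.0036]
```

```bash
python3 -m handwheel '[{"travel":[0,0,0],"dr":[0.0015,-0.003,0],"grip":1.9},{"travel":[0,0,0.1],"dr":[0.0015,-0.003,0],"grip":1.9},{"travel":[0,0,0.1],"dr":[0.0015,-0.003,0],"grip":1.9}]' 30 >/dev/null;python3 - <<'E'
from h import *
st()
E
python3 -m handwheel '[{"travel":[0,0,0.08],"dr":[0,0,0],"grip":1.9},{"travel":[0,0,0.15],"dr":[0,0,0],"grip":1.9},{"travel":[0,0,0.15],"dr":[0,0,0],"grip":1.9}]' 30 >/dev/null;python3 - <<'E'
from h import *
st()
E
```

```text
t 11.3 tcp [0.5537 0.006  0.3192] yaw -163.2 zax [ 1.2e-03 -2.0e-04 -1.0e+00] F [-0.8  0.1 -3.7] M [-0.07  0.06 -0.02] q6 -2.072 open 0.0256 gf 59.7
t 11.6 tcp [0.5539 0.006  0.3187] yaw -163.2 zax [ 2.e-03 -2.e-04 -1.e+00] F [-2.   0.9  5.9] M [0.2  0.67 0.04] q6 -2.072 open 0.0252 gf 60.8
```

```bash
python3 -m handwheel '[{"travel":[0,0,0],"dr":[0,0,0.03],"grip":1.9},{"travel":[0,0,0],"dr":[0,0,0.06],"grip":1.9},{"travel":[0,0,0],"dr":[0,0,0.09],"grip":1.9},{"travel":[0,0,0],"dr":[0,0,0.12],"grip":1.9}]' 30 >/dev/null;python3 - <<'E'
from h import *
st()
E
python3 -m handwheel '[{"travel":[0,0,0.05],"dr":[0,0,0.03],"grip":1.9},{"travel":[0,0,0.05],"dr":[0,0,0.06],"grip":1.9},{"travel":[0,0,0.05],"dr":[0,0,0.09],"grip":1.9},{"travel":[0,0,0.05],"dr":[0,0,0.12],"grip":1.9}]' 30 >/dev/null;python3 - <<'E'
from h import *
st()
E
```

```text
t 12.0 tcp [0.5539 0.0057 0.3189] yaw -170.13 zax [ 0.0021 -0.0012 -1.    ] F [-2.6 -0.4  5.7] M [-0.17  0.74  0.14] q6 -1.951 open 0.0247 gf 61.0
t 12.4 tcp [0.5541 0.0055 0.3189] yaw -177.0 zax [ 0.0029 -0.0018 -1.    ] F [-2.6 -1.4  7.6] M [-0.2   0.85  0.07] q6 -1.831 open 0.0252 gf 61.2
```

```bash
python3 -m handwheel '[{"travel":[0.07,0,0],"dr":[0,0,-0.05],"grip":1.9},{"travel":[0.07,0,0],"dr":[0,0,-0.1],"grip":1.9},{"travel":[0.07,0,0],"dr":[0,0,-0.15],"grip":1.9},{"travel":[0.07,0,0],"dr":[0,0,-0.2],"grip":1.9},{"travel":[0.07,0,0],"dr":[0,0,-0.25],"grip":1.9}]' 30 >/dev/null;python3 - <<'E'
from h import *
st()
E
python3 -m handwheel '[{"travel":[0,0,0],"dr":[0,0,-0.05],"grip":1.9},{"travel":[0,0,0],"dr":[0,0,-0.1],"grip":1.9},{"travel":[0,0,0],"dr":[0,0,-0.15],"grip":1.9},{"travel":[0,0,0],"dr":[0,0,-0.2],"grip":1.9}]' 30 >/dev/null;python3 - <<'E'
from h import *
st()
E
```

```text
t 12.9 tcp [0.5537 0.0058 0.319 ] yaw -162.53 zax [ 4.7e-03 -5.0e-04 -1.0e+00] F [-1.2  1.3  7. ] M [ 0.24  0.36 -0.1 ] q6 -2.084 open 0.0247 gf 61.0
t 13.3 tcp [0.5537 0.006  0.3189] yaw -151.07 zax [ 0.0046  0.     -1.    ] F [0.1 1.5 8. ] M [ 0.4   0.35 -0.04] q6 -2.284 open 0.0252 gf 61.0
```

```bash
python3 -m handwheel '[{"travel":[-0.05,0,0],"dr":[0,0.004,0],"grip":1.9},{"travel":[-0.05,0,0],"dr":[0,0.004,0.05],"grip":1.9},{"travel":[-0.05,0,0],"dr":[0,0.004,0.1],"grip":1.9},{"travel":[-0.05,0,0],"dr":[0,0.004,0.15],"grip":1.9},{"travel":[-0.05,0,0],"dr":[0,0.004,0.2],"grip":1.9}]' 30 >/dev/null;python3 - <<'E'
from h import *
st()
E
python3 -m handwheel '[{"travel":[0,0,0],"dr":[0,0,0.05],"grip":1.9},{"travel":[0,0,0],"dr":[0,0,0.1],"grip":1.9},{"travel":[0,0,0],"dr":[0,0,0.15],"grip":1.9},{"travel":[0,0,0],"dr":[0,0,0.2],"grip":1.9}]' 30 >/dev/null;python3 - <<'E'
from h import *
st()
E
```

```text
t 13.8 tcp [0.5541 0.0058 0.3189] yaw -162.73 zax [ 7.0e-04 -3.1e-03 -1.0e+00] F [-1.4 -1.1  6.9] M [-0.18  0.47  0.  ] q6 -2.078 open 0.0248 gf 61.0
t 14.2 tcp [0.5539 0.0058 0.3188] yaw -174.19 zax [-3.0e-04 -3.2e-03 -1.0e+00] F [-2.  -0.2  7.4] M [-0.15  0.63  0.09] q6 -1.878 open 0.0249 gf 61.1
```

Run:
```python
from h import *
T=env.read_camera("top")
im=cv2.imread("pics/top0.png");k=16
c=cv2.resize(im[174:198,292:316],None,fx=k,fy=k,interpolation=cv2.INTER_CUBIC)
g=cv2.cvtColor(c,cv2.COLOR_BGR2GRAY)
np.set_printoptions(linewidth=200)
print(cv2.cvtColor(im[177:196,294:315],cv2.COLOR_BGR2GRAY))
for lo,hi in((45,80),(50,85),(48,95)):
    # hex top: inside ring of bright lining
    m=((g>lo)&(g<hi)).astype(np.uint8)*255
    m=cv2.morphologyEx(m,cv2.MORPH_OPEN,np.ones((9,9)))
    n,l,s,ce=cv2.connectedComponentsWithStats(m); i=l[200,195]
    print(lo,hi,s[i],292+(ce[i]-7.5)/k+np.array([0,-118]))
    cn=max(cv2.findContours((l==i).astype(np.uint8),cv2.RETR_EXTERNAL,cv2.CHAIN_APPROX_NONE)[0],key=cv2.contourArea)[:,0,:]+np.array([292*16,174*16])
    uv=(cn+.5)/k-.5
    P=np.array([ray(T,*q,.074)[:2] for q in uv]);C=P.mean(0);d=P-C;a=np.arctan2(d[:,1],d[:,0]);r=np.hypot(*d.T)
    A=np.radians(np.arange(0,360,3));o=np.argsort(a);rr=np.interp(A-np.pi,a[o],r[o],period=2*np.pi)
    f=np.mean(rr*np.exp(-6j*(A-np.pi)));print("C",C,"r",r.min(),r.max(),"phase",-np.degrees(np.angle(f))/6%60,abs(f)*2)
```

```text
[[188 133  73  66  67  65  63  41  25  21  18  16  37  63  68  68  64  80 163 180 181]
 [145  82  64  68  67  35  24  27  27  29  20  25  21  23  28  62  68  64  81 159 177]
 [122  70  68  59  33  26  26  26  23  37  40  30  26  21  19  30  62  68  66  94 167]
 [ 76  67  72  38  26  30  32  30  42  99 115  93  86  60  43  22  37  63  70  62 162]
 [ 72  70  46  32  27  34  60  75 118 115 159 182 186 156 124  62  19  57  71  66  98]
 [ 66  71  38  23  26  74 121 103  74  65  66  62  88  93 158 123  54  35  65  68  55]
 [ 69  61  35  25  57 116 113  77  70  70  68  68  69  68  89 120 109  49  64  70  51]
 [ 66  53  28  32 114 114  79  67  70  71  70  70  73  72 102 131 125  87  68  68  62]
 [ 69  56  30  70 118  92  73  69  70  73  70  68  70  70  68 142 130 120  79  67  66]
 [ 67  61  31  91 122  86  69  68  72  72  69  69  70  72  69 102 134 102  72  69  62]
 [ 67  70  33 112 126 114  79  68  71  69  72  70  69  72  71  83 138 102  70  68  43]
 [ 65  70  34 112 125 119  81  66  69  71  71  71  69  71  71  42 119  94  70  68  38]
 [ 65  67  66 113 122 148  99  65  69  70  70  70  68  6
[... 402 characters left out ...]
61  68  67  71  70  67  68  70  68  66  59  47 103 175 184 180]
 [185 186 191 162 102  60  52  59  63  63  65  65  61  54  56 106 145 180 183 181 176]]
45 80 [   23     0   342   362 58028] [303.8622023  185.78727942]
C [0.55702678 0.00494176] r 0.022974537770116592 0.029647360770624978 phase 21.229127187880128 0.0001649072924573232
50 85 [  120   130   162   177 18828] [303.99682653 186.6265469 ]
C [0.55227374 0.00558064] r 0.008659999404450489 0.01474478564691027 phase 27.76211832549362 0.00024153421330115434
48 95 [   19     0   350   364 64457] [303.75124162 185.74007235]
C [0.55574967 0.00445638] r 0.021853141836670857 0.031171623553546475 phase 14.401178451153408 0.00025833959662023814
```

Run:
```python
from h import *
rel([.5533,.0057,.3188],207)
```

```text
travel cm [ 0.07 -0.    0.01] dr [-0.003 -0.001 -0.372]
```

```bash
python3 -m handwheel '[{"travel":[0.03,0,0],"dr":[-0.003,0,-0.1],"grip":1.9},{"travel":[0.06,0,0],"dr":[-0.003,0,-0.2],"grip":1.9},{"travel":[0.06,0,0],"dr":[-0.003,0,-0.3],"grip":1.9},{"travel":[0.06,0,0],"dr":[-0.003,0,-0.37],"grip":1.9}]' 30 >/dev/null;python3 - <<'E'
from h import *
st()
E
python3 -m handwheel '[{"travel":[0,0,0.05],"dr":[0,0,-0.04],"grip":1.9},{"travel":[0,0,0.05],"dr":[0,0,-0.08],"grip":1.9},{"travel":[0,0,0.05],"dr":[0,0,-0.12],"grip":1.9}]' 30 >/dev/null;python3 - <<'E'
from h import *
st()
E
```

```text
t 14.65 tcp [0.553  0.006  0.3171] yaw -152.68 zax [-2.2e-03  4.0e-04 -1.0e+00] F [ 1.8 -1.7 -3.2] M [-0.38 -0.27 -0.01] q6 -2.255 open 0.0253 gf 59.7
t 14.95 tcp [0.5531 0.0058 0.3166] yaw -145.94 zax [-1.7e-03  4.0e-04 -1.0e+00] F [ 1.3 -0.3 -1.9] M [-0.27 -0.24 -0.17] q6 -2.373 open 0.0253 gf 59.9
```

The crank dropped onto the hex. Lowering it gently to home.

```bash
python3 -m handwheel '[{"travel":[0,0,0],"dr":[0,0,0.04],"grip":1.9},{"travel":[0,0,0.2],"dr":[0,0,0.04],"grip":1.9},{"travel":[0,0,0.4],"dr":[0,0,0.04],"grip":1.9}]' 30 >/dev/null;python3 - <<'E'
from h import *
st()
E
python3 -m handwheel '[{"travel":[0,0,0.2],"dr":[0,0,0],"grip":1.9},{"travel":[0,0,0.4],"dr":[0,0,0],"grip":1.9},{"travel":[0,0,0.4],"dr":[0,0,0],"grip":1.9}]' 30 >/dev/null;python3 - <<'E'
from h import *
st()
E
```

```text
t 15.25 tcp [0.5531 0.0059 0.3128] yaw -148.27 zax [-1.8e-03  4.0e-04 -1.0e+00] F [ 1.5 -1.5  0.7] M [-0.33 -0.3   0.01] q6 -2.333 open 0.0249 gf 60.0
t 15.55 tcp [0.5531 0.0059 0.3088] yaw -148.3 zax [-1.9e-03  5.0e-04 -1.0e+00] F [ 2.7 -2.6 -1. ] M [-0.55 -0.65 -0.06] q6 -2.332 open 0.0248 gf 59.9
```

```bash
python3 -m handwheel '[{"travel":[-0.01,-0.05,0.1],"dr":[0,0,0],"grip":1.9},{"travel":[-0.01,-0.05,0.4],"dr":[0,0,0],"grip":1.9},{"travel":[-0.01,-0.05,0.6],"dr":[0,0,0],"grip":1.9},{"travel":[-0.01,-0.05,0.6],"dr":[0,0,0],"grip":1.9}]' 30 >/dev/null;python3 - <<'E'
from h import *
st()
E
python3 -m handwheel '[{"travel":[0,0,0.2],"dr":[0,0,0],"grip":1.9},{"travel":[0,0,0.4],"dr":[0,0,0],"grip":1.9},{"travel":[0,0,0.4],"dr":[0,0,0],"grip":1.9}]' 30 >/dev/null;python3 - <<'E'
from h import *
st()
E
```

```text
t 15.95 tcp [0.5532 0.0057 0.3027] yaw -148.3 zax [-0.0027  0.001  -1.    ] F [ 2.1 -1.6  1.5] M [-0.38 -0.61 -0.06] q6 -2.332 open 0.025 gf 60.3
t 16.25 tcp [0.5533 0.0057 0.2988] yaw -148.31 zax [-0.0026  0.001  -1.    ] F [ 1.8 -1.2  2.9] M [-0.38 -0.6  -0.08] q6 -2.332 open 0.025 gf 60.6
```

```bash
python3 -m handwheel '[{"travel":[-0.01,-0.03,0.1],"dr":[0,0,0],"grip":1.9},{"travel":[-0.01,-0.03,0.2],"dr":[0,0,0],"grip":1.9},{"travel":[-0.01,-0.03,0.2],"dr":[0,0,0],"grip":1.9}]' 30 >/dev/null;python3 - <<'E'
from h import *
st()
E
python3 -m handwheel '[{"travel":[0,0,0.1],"dr":[0,0,0],"grip":1.9},{"travel":[0,0,0.1],"dr":[0,0,0],"grip":1.9}]' 30 >/dev/null;python3 - <<'E'
from h import *
st()
E
```

```text
t 16.55 tcp [0.5535 0.0056 0.2972] yaw -148.3 zax [-0.0031  0.0014 -1.    ] F [ 0.7 -0.6  6.9] M [-0.24 -0.2  -0.13] q6 -2.333 open 0.0252 gf 60.9
t 16.75 tcp [0.5535 0.0056 0.2972] yaw -148.3 zax [-0.0032  0.0012 -1.    ] F [-2.4  0.1 12.3] M [-0.19  0.36 -0.13] q6 -2.333 open 0.0252 gf 61.8
```

```bash
python3 -m handwheel '[{"travel":[0,0,-0.1],"dr":[0,0,0],"grip":3.6},{"travel":[0,0,-0.15],"dr":[-0.001,-0.003,0],"grip":3.6},{"travel":[0,0,-0.15],"dr":[-0.001,-0.003,0],"grip":3.6},{"travel":[0,0,-0.15],"dr":[-0.001,-0.003,0],"grip":2},{"travel":[0,0,-0.15],"dr":[-0.001,-0.003,0],"grip":2},{"travel":[0,0,-0.15],"dr":[-0.001,-0.003,0],"grip":2},{"travel":[0,0,-0.15],"dr":[-0.001,-0.003,0],"grip":2}]' 30 >/dev/null;python3 - <<'E'
from h import *
st()
S=env.read_camera("scene")["frame"][:,:,::-1]
cv2.imwrite("pics/a4.png",crop(S,275,115,110,110,5))
E
```

```text
t 17.45 tcp [0.5531 0.0054 0.2966] yaw -148.31 zax [-0.0025  0.0034 -1.    ] F [ 1.1 -2.4 -4.1] M [-0.49 -0.09 -0.06] q6 -2.334 open 0.0255 gf 32.3
```

View pics/a4.png

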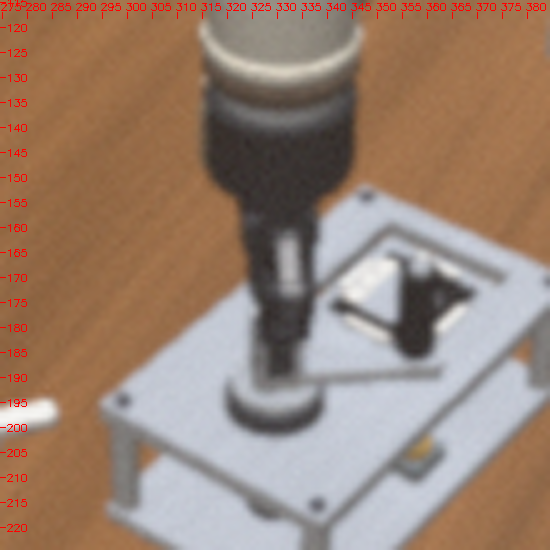

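The flange sits flush on the collar at about (328,196), with the arm running to the handle at (357,178). Cranking clockwise now.

```bash
python3 -m handwheel '[{"travel":[0,0,0.1],"dr":[0,0,0.05],"grip":2},{"travel":[0,0,0.1],"dr":[0,0,0.12],"grip":2},{"travel":[0,0,0.1],"dr":[0,0,0.22],"grip":2},{"travel":[0,0,0.1],"dr":[0,0,0.32],"grip":2},{"travel":[0,0,0.1],"dr":[0,0,0.42],"grip":2}]' 30 >/dev/null;python3 - <<'E'
from h import *
st()
E
python3 -m handwheel '[{"travel":[0,0,0],"dr":[0,0,0.12],"grip":2},{"travel":[0,0,0],"dr":[0,0,0.24],"grip":2},{"travel":[0,0,0],"dr":[0,0,0.36],"grip":2},{"travel":[0,0,0],"dr":[0,0,0.48],"grip":2},{"travel":[0,0,0],"dr":[0,0,0.6],"grip":2}]' 30 >/dev/null;python3 - <<'E'
from h import *
st()
E
```

```text
t 18.0 tcp [0.5532 0.0056 0.2966] yaw -172.55 zax [-0.0022  0.0035 -1.    ] F [-1.8 -0.9  1.6] M [-0.26  0.31  0.23] q6 -1.911 open 0.0259 gf 32.8
t 18.5 tcp [0.5533 0.0058 0.2966] yaw 153.02 zax [-0.0017  0.004  -1.    ] F [-0.6  0.5  0.4] M [-0.14  0.16  0.24] q6 -1.31 open 0.0253 gf 32.8
```

```bash
python3 -m handwheel '[{"travel":[0,0,0],"dr":[0,0,0.12],"grip":2},{"travel":[0,0,0],"dr":[0,0,0.24],"grip":2},{"travel":[0,0,0],"dr":[0,0,0.36],"grip":2},{"travel":[0,0,0],"dr":[0,0,0.48],"grip":2},{"travel":[0,0,0],"dr":[0,0,0.6],"grip":2},{"travel":[0,0,0],"dr":[0,0,0.72],"grip":2},{"travel":[0,0,0],"dr":[0,0,0.84],"grip":2},{"travel":[0,0,0],"dr":[0,0,0.96],"grip":2},{"travel":[0,0,0],"dr":[0,0,1.08],"grip":2},{"travel":[0,0,0],"dr":[0,0,1.2],"grip":2}]' 30 >/dev/null;python3 - <<'E'
from h import *
st()
E
python3 -m handwheel '[{"travel":[0,0,0],"dr":[0,0,0.1],"grip":2},{"travel":[0,0,0],"dr":[0,0,0.2],"grip":2},{"travel":[0,0,0],"dr":[0,0,0.3],"grip":2},{"travel":[0,0,0],"dr":[0,0,0.4],"grip":2}]' 30 >/dev/null;python3 - <<'E'
from h import *
st()
E
```

```text
t 19.5 tcp [0.5536 0.0058 0.2966] yaw 84.26 zax [ 1.0e-04  3.9e-03 -1.0e+00] F [ 1.2 -0.5 -1.3] M [-0.13 -0.34  0.21] q6 -0.11 open 0.0257 gf 32.5
t 19.9 tcp [0.5537 0.0057 0.2966] yaw 61.39 zax [ 5.0e-04  3.6e-03 -1.0e+00] F [ 2.1 -0.1 -1.8] M [-0.28 -0.43  0.21] q6 0.289 open 0.0251 gf 32.4
```

```bash
for i in 1; do :; done; python3 -m handwheel '[{"travel":[0,0,0],"dr":[0,0,0.06],"grip":2},{"travel":[0,0,0],"dr":[0,0,0.12],"grip":2},{"travel":[0,0,0],"dr":[0,0,0.18],"grip":2},{"travel":[0,0,0],"dr":[0,0,0.24],"grip":2}]' 30 >/dev/null;python3 -c "
from h import *
st()"
python3 -m handwheel '[{"travel":[0,0,0],"dr":[0,0,0.06],"grip":2},{"travel":[0,0,0],"dr":[0,0,0.12],"grip":2},{"travel":[0,0,0],"dr":[0,0,0.18],"grip":2},{"travel":[0,0,0],"dr":[0,0,0.24],"grip":2}]' 30 >/dev/null;python3 -c "
from h import *
st()"
```

```text
t 20.3 tcp [0.5537 0.0056 0.2966] yaw 47.73 zax [ 6.0e-04  3.3e-03 -1.0e+00] F [ 1.6 -1.7 -1.9] M [-0.44 -0.46  0.17] q6 0.527 open 0.0255 gf 32.3
t 20.7 tcp [0.5538 0.0055 0.2966] yaw 33.98 zax [ 7.e-04  3.e-03 -1.e+00] F [ 1.8 -0.8 -2.6] M [-0.48 -0.49  0.2 ] q6 0.767 open 0.0252 gf 32.3
```

Run:
```python
from h import *
o=env.get_obs();print(abs(o["ft_torque"][2]))
S=env.read_camera("scene")["frame"][:,:,::-1];T=env.read_camera("top")["frame"][:,:,::-1]
cv2.imwrite("pics/a5.png",np.hstack([crop(S,300,125,95,90,4),crop(T,215,130,95,90,4)]))
```

```text
0.19968305574015596
```

View pics/a5.png

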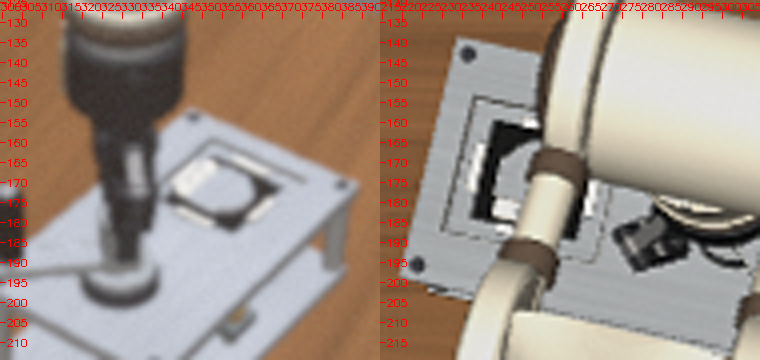

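The stage is now nearly level with the deck, its gap line closing at scene (345,165). The crank is still flush at (330,193) with the handle to the left. I'll continue in small steps.

```bash
python3 -m handwheel '[{"travel":[0,0,0.02],"dr":[0,0,0.05],"grip":2},{"travel":[0,0,0.02],"dr":[0,0,0.1],"grip":2},{"travel":[0,0,0.02],"dr":[0,0,0.15],"grip":2},{"travel":[0,0,0.02],"dr":[0,0,0.2],"grip":2}]' 30 >/dev/null;python3 -c "
from h import *
st()"
python3 -m handwheel '[{"travel":[0,0,0],"dr":[0,0,0.05],"grip":2},{"travel":[0,0,0],"dr":[0,0,0.1],"grip":2},{"travel":[0,0,0],"dr":[0,0,0.15],"grip":2},{"travel":[0,0,0],"dr":[0,0,0.2],"grip":2}]' 30 >/dev/null;python3 -c "
from h import *
st()"
```

```text
t 21.2 tcp [0.5538 0.0054 0.2966] yaw 22.63 zax [ 6.0e-04  2.8e-03 -1.0e+00] F [ 1.6 -2.  -1. ] M [-0.55 -0.43  0.19] q6 0.965 open 0.0254 gf 32.5
t 21.6 tcp [0.5537 0.0053 0.2966] yaw 11.17 zax [ 5.0e-04  2.6e-03 -1.0e+00] F [ 2.8 -2.2 -0.8] M [-0.69 -0.41  0.21] q6 1.165 open 0.0257 gf 32.5
```

```bash
python3 -m handwheel '[{"travel":[0,0,0],"dr":[0,0,0.05],"grip":2},{"travel":[0,0,0],"dr":[0,0,0.1],"grip":2},{"travel":[0,0,0],"dr":[0,0,0.15],"grip":2},{"travel":[0,0,0],"dr":[0,0,0.2],"grip":2}]' 30 >/dev/null;python3 -c "
from h import *
st()"
python3 -m handwheel '[{"travel":[0,0,0],"dr":[0,0,0.05],"grip":2},{"travel":[0,0,0],"dr":[0,0,0.1],"grip":2},{"travel":[0,0,0],"dr":[0,0,0.15],"grip":2},{"travel":[0,0,0],"dr":[0,0,0.2],"grip":2}]' 30 >/dev/null;python3 -c "
from h import *
st()"
```

```text
t 22.0 tcp [0.5537 0.0053 0.2966] yaw -0.29 zax [ 3.0e-04  2.4e-03 -1.0e+00] F [ 2.3 -2.7 -1.7] M [-0.75 -0.32  0.18] q6 1.365 open 0.0252 gf 32.5
t 22.4 tcp [0.5537 0.0052 0.2966] yaw -11.75 zax [ 0.      0.0022 -1.    ] F [ 1.9 -2.9  0.1] M [-0.84 -0.29  0.22] q6 1.565 open 0.0256 gf 32.6
```

```bash
python3 -m handwheel '[{"travel":[0,0,0],"dr":[0,0,0.05],"grip":2},{"travel":[0,0,0],"dr":[0,0,0.1],"grip":2},{"travel":[0,0,0],"dr":[0,0,0.15],"grip":2}]' 30 >/dev/null;python3 -c "
from h import *
st()"
```

```text
t 22.7 tcp [0.5536 0.0052 0.2966] yaw -20.34 zax [-2.0e-04  2.1e-03 -1.0e+00] F [ 0.5 -3.4  0.6] M [-0.83 -0.18  0.2 ] q6 1.716 open 0.0257 gf 32.6
```

```bash
python3 -m handwheel '[{"travel":[0,0.03,0],"dr":[0,0,0.05],"grip":2},{"travel":[0,0.03,0],"dr":[0,0,0.1],"grip":2},{"travel":[0,0.03,0],"dr":[0,0,0.15],"grip":2},{"travel":[0,0.03,0],"dr":[0,0,0.2],"grip":2}]' 30 >/dev/null;python3 -c "
from h import *
st()"
python3 -m handwheel '[{"travel":[0,0,0],"dr":[0,0,0.05],"grip":2},{"travel":[0,0,0],"dr":[0,0,0.1],"grip":2},{"travel":[0,0,0],"dr":[0,0,0.15],"grip":2},{"travel":[0,0,0],"dr":[0,0,0.2],"grip":2}]' 30 >/dev/null;python3 -c "
from h import *
st()"
```

```text
t 23.1 tcp [0.5535 0.005  0.2966] yaw -31.8 zax [-3.0e-04  2.5e-03 -1.0e+00] F [ 0.6 -2.2 -1.3] M [-0.76 -0.21  0.21] q6 1.915 open 0.0255 gf 32.6
t 23.5 tcp [0.5534 0.005  0.2966] yaw -43.26 zax [-6.0e-04  2.5e-03 -1.0e+00] F [ 1.2 -3.3  0.2] M [-0.68 -0.09  0.19] q6 2.115 open 0.0254 gf 32.6
```

```bash
python3 -m handwheel '[{"travel":[0,0,0],"dr":[0,0,0.05],"grip":2},{"travel":[0,0,0],"dr":[0,0,0.1],"grip":2},{"travel":[0,0,0],"dr":[0,0,0.15],"grip":2}]' 30 >/dev/null;python3 -c "
from h import *
st()"
```

```text
t 23.8 tcp [0.5534 0.005  0.2966] yaw -51.86 zax [-8.0e-04  2.5e-03 -1.0e+00] F [ 0.2 -3.5  0.9] M [-0.69 -0.01  0.16] q6 2.265 open 0.0255 gf 32.7
```

```bash
python3 -m handwheel '[{"travel":[0,0,0],"dr":[0,0,0.05],"grip":2},{"travel":[0,0,0],"dr":[0,0,0.1],"grip":2},{"travel":[0,0,0],"dr":[0,0,0.15],"grip":2},{"travel":[0,0,0],"dr":[0,0,0.2],"grip":2}]' 30 >/dev/null;python3 -c "
from h import *
st()"
python3 -m handwheel '[{"travel":[0,0,0],"dr":[0,0,0.05],"grip":2},{"travel":[0,0,0],"dr":[0,0,0.1],"grip":2},{"travel":[0,0,0],"dr":[0,0,0.15],"grip":2},{"travel":[0,0,0],"dr":[0,0,0.2],"grip":2}]' 30 >/dev/null;python3 -c "
from h import *
st()"
```

```text
t 24.2 tcp [0.5533 0.005  0.2966] yaw -63.32 zax [-0.0011  0.0025 -1.    ] F [ 0.1 -2.5 -0.7] M [-0.69  0.08  0.18] q6 2.465 open 0.0252 gf 32.7
t 24.6 tcp [0.5533 0.005  0.2966] yaw -74.78 zax [-0.0014  0.0026 -1.    ] F [-0.6 -2.6  1.1] M [-0.72  0.09  0.25] q6 2.665 open 0.0255 gf 32.8
```

```bash
python3 -m handwheel '[{"travel":[0,0,0],"dr":[0,0,0.05],"grip":2},{"travel":[0,0,0],"dr":[0,0,0.1],"grip":2},{"travel":[0,0,0],"dr":[0,0,0.15],"grip":2},{"travel":[0,0,0],"dr":[0,0,0.2],"grip":2},{"travel":[0,0,0],"dr":[0,0,0.26],"grip":2}]' 30 >/dev/null;python3 -c "
from h import *
st()"
```

```text
t 25.1 tcp [0.5532 0.0051 0.2966] yaw -89.68 zax [-0.0016  0.0027 -1.    ] F [-0.4 -1.5  1.8] M [-0.62  0.18  0.2 ] q6 2.925 open 0.0257 gf 32.8
```

```bash
python3 -m handwheel '[{"travel":[0,0,0],"dr":[0,0,-0.02],"grip":5},{"travel":[0,0,0],"dr":[0,0,-0.02],"grip":5},{"travel":[0,0,0],"dr":[0,0,-0.02],"grip":5},{"travel":[0,0,-1],"dr":[0,0,-0.02],"grip":5},{"travel":[0,0,-3],"dr":[0,0,-0.02],"grip":5},{"travel":[0,0,-6],"dr":[0,0,-0.1],"grip":5},{"travel":[0,0,-7],"dr":[0,0,-0.24],"grip":5},{"travel":[0,0,-7],"dr":[0,0,-0.38],"grip":5},{"travel":[0,0,-7],"dr":[0,0,-0.52],"grip":5},{"travel":[0,0,-7],"dr":[0,0,-0.66],"grip":5},{"travel":[0,0,-7],"dr":[0,0,-0.8],"grip":5},{"travel":[0,0,-7],"dr":[0,0,-0.94],"grip":5}]' 30 >/dev/null
python3 -m handwheel '[{"travel":[0,0,0],"dr":[0,0,-0.14],"grip":5},{"travel":[0,0,0],"dr":[0,0,-0.28],"grip":5},{"travel":[0,0,0],"dr":[0,0,-0.42],"grip":5},{"travel":[0,0,0],"dr":[0,0,-0.56],"grip":5},{"travel":[0,0,0],"dr":[0,0,-0.7],"grip":5},{"travel":[0,0,0],"dr":[0,0,-0.84],"grip":5},{"travel":[0,0,0],"dr":[0,0,-0.98],"grip":5},{"travel":[0,0,0],"dr":[0,0,-1.12],"grip":5},{"travel":[0,0,0],"dr":[0,0,-1.26],"grip":5},{"travel":[0,0,0],"dr":[0,0,-1.4],"grip":5},{"travel":[0,0,0],"dr":[0,0,-1.54],"grip":5},{"travel":[0,0,0],"dr":[0,0,-1.68],"grip":5}]' 30 >/dev/null;python3 - <<'E'
from h import *
st();rel([.5534,.0052,.2985],90.3)
S=env.read_camera("scene")["frame"][:,:,::-1];T=env.read_camera("top")["frame"][:,:,::-1]
cv2.imwrite("pics/a6.png",np.hstack([crop(S,290,125,105,100,4),crop(T,215,130,90,100,4)]))
E
```

```text
t 27.5 tcp [0.5534 0.0051 0.3669] yaw 60.8 zax [-7.0e-04  3.6e-03 -1.0e+00] F [ 0.7  0.9 -0.1] M [0.02 0.03 0.02] q6 0.299 open 0.0499 gf 0.0
travel cm [-0.01  0.01  6.84] dr [-0.0016 -0.0034 -0.5148]
```

View pics/a6.png

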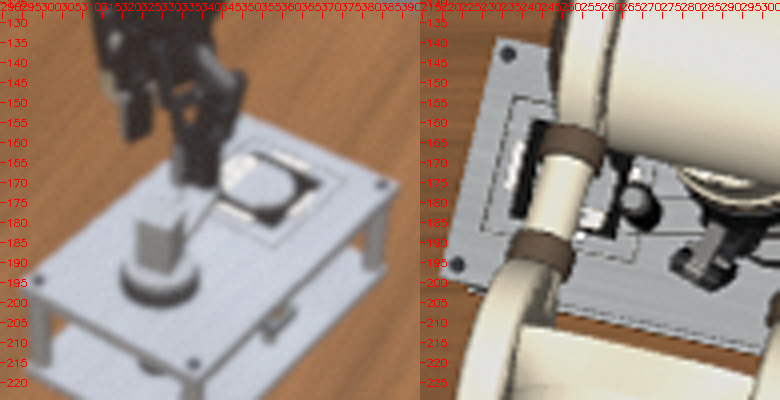

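The crank stands seated at scene (330,190) with the gripper clear above it, and the stage is almost flush. I'll regrasp the hub half a turn back.

```bash
python3 -m handwheel '[{"travel":[0,0,0],"dr":[0,0,-0.13],"grip":5},{"travel":[0,0,0],"dr":[0,0,-0.26],"grip":5},{"travel":[0,0,0],"dr":[0,0,-0.39],"grip":5},{"travel":[0,0,1],"dr":[-0.001,-0.003,-0.515],"grip":5},{"travel":[0,0,4],"dr":[-0.001,-0.003,-0.515],"grip":5},{"travel":[0,0,6],"dr":[-0.001,-0.003,-0.515],"grip":5},{"travel":[0,0,6.8],"dr":[-0.001,-0.003,-0.515],"grip":5},{"travel":[0,0,6.8],"dr":[-0.001,-0.003,-0.515],"grip":2},{"travel":[0,0,6.8],"dr":[-0.001,-0.003,-0.515],"grip":2},{"travel":[0,0,6.8],"dr":[-0.001,-0.003,-0.515],"grip":2},{"travel":[0,0,6.8],"dr":[-0.001,-0.003,-0.515],"grip":2}]' 30 >/dev/null;python3 -c "
from h import *
st()"
python3 -m handwheel '[{"travel":[0,0,0],"dr":[0,0,0.04],"grip":2},{"travel":[0,0,0],"dr":[0,0,0.08],"grip":2},{"travel":[0,0,0],"dr":[0,0,0.12],"grip":2},{"travel":[0,0,0],"dr":[0,0,0.16],"grip":2}]' 30 >/dev/null;python3 -c "
from h import *
st()"
```

```text
t 28.7 tcp [0.5534 0.0052 0.299 ] yaw 89.93 zax [-1.e-04  1.e-04 -1.e+00] F [-1.8  0.3  0.6] M [0.07 0.32 0.03] q6 -0.208 open 0.0258 gf 31.9
t 29.1 tcp [0.5534 0.0053 0.299 ] yaw 80.7 zax [-5.e-04  1.e-04 -1.e+00] F [-2.7 -0.7  1.1] M [0.   0.46 0.16] q6 -0.047 open 0.0254 gf 32.2
```

```bash
python3 -m handwheel '[{"travel":[0,0,0],"dr":[0,0,0.05],"grip":2},{"travel":[0,0,0],"dr":[0,0,0.1],"grip":2},{"travel":[0,0,0],"dr":[0,0,0.15],"grip":2}]' 30 >/dev/null;python3 -c "
from h import *
st()"
python3 -m handwheel '[{"travel":[0,0,0],"dr":[0,0,0.05],"grip":2},{"travel":[0,0,0],"dr":[0,0,0.1],"grip":2},{"travel":[0,0,0],"dr":[0,0,0.15],"grip":2}]' 30 >/dev/null;python3 -c "
from h import *
st()"
```

```text
t 29.4 tcp [0.5533 0.0053 0.299 ] yaw 72.09 zax [-8.e-04  1.e-04 -1.e+00] F [-2.6  0.7  2.6] M [0.05 0.43 0.24] q6 0.104 open 0.0257 gf 32.3
t 29.7 tcp [0.5532 0.0053 0.299 ] yaw 63.49 zax [-1.1e-03  2.0e-04 -1.0e+00] F [-2.6  0.8  3. ] M [0.07 0.55 0.29] q6 0.254 open 0.0256 gf 32.4
```

```bash
python3 -m handwheel '[{"travel":[0,0,0],"dr":[0,0,0.05],"grip":2},{"travel":[0,0,0],"dr":[0,0,0.1],"grip":2},{"travel":[0,0,0],"dr":[0,0,0.15],"grip":2}]' 30 >/dev/null;python3 -c "
from h import *
st()"
```

```text
t 30.0 tcp [0.5532 0.0054 0.299 ] yaw 54.91 zax [-1.2e-03  3.0e-04 -1.0e+00] F [-3.3  1.1  2.8] M [0.11 0.61 0.3 ] q6 0.404 open 0.0253 gf 32.5
```

```bash
python3 -m handwheel '[{"travel":[0,0,0],"dr":[0,0,0.05],"grip":2},{"travel":[0,0,0],"dr":[0,0,0.1],"grip":2},{"travel":[0,0,0],"dr":[0,0,0.15],"grip":2}]' 30 >/dev/null;python3 -c "
from h import *
st()"
python3 -m handwheel '[{"travel":[0,0,0],"dr":[0,0,0.05],"grip":2},{"travel":[0,0,0],"dr":[0,0,0.1],"grip":2},{"travel":[0,0,0],"dr":[0,0,0.15],"grip":2}]' 30 >/dev/null;python3 -c "
from h import *
st()"
```

```text
t 30.3 tcp [0.5532 0.0054 0.299 ] yaw 46.31 zax [-1.4e-03  4.0e-04 -1.0e+00] F [-3.5  0.9  2.7] M [0.13 0.6  0.29] q6 0.554 open 0.0255 gf 32.5
t 30.6 tcp [0.5531 0.0055 0.299 ] yaw 37.78 zax [-1.5e-03  2.0e-04 -1.0e+00] F [-3.2  1.9  2.2] M [0.22 0.61 1.04] q6 0.703 open 0.0251 gf 37.0
```

```bash
python3 -m handwheel '[{"travel":[0,0,0],"dr":[0,0,0.05],"grip":2},{"travel":[0,0,0],"dr":[0,0,0.1],"grip":2}]' 30 >/dev/null;python3 -c "
from h import *
st()"
```

```text
t 30.8 tcp [0.553  0.0055 0.2991] yaw 32.27 zax [-0.0025 -0.0012 -1.    ] F [-12.8  -8.8   8.9] M [-1.34  2.15  1.26] q6 0.8 open 0.0254 gf 61.9
```

The stop is felt: 1.0–1.3 N m, about 17 N at the handle. I'll relax the twist, release and withdraw.

```bash
python3 -m handwheel '[{"travel":[0,0,0],"dr":[0,0,-0.06],"grip":2},{"travel":[0,0,0],"dr":[0,0,-0.1],"grip":5.5},{"travel":[0,0,0],"dr":[0,0,-0.1],"grip":5.5},{"travel":[0,0,0],"dr":[0,0,-0.1],"grip":5.5},{"travel":[0,0,0],"dr":[0,0,-0.1],"grip":5.5},{"travel":[0,0,-1],"dr":[0,0,-0.1],"grip":5.5},{"travel":[0,0,-4],"dr":[0,0,-0.1],"grip":5.5},{"travel":[0,0,-9],"dr":[0,0,-0.1],"grip":5.5},{"travel":[0,0,-12],"dr":[0,0,-0.1],"grip":5.5},{"travel":[0,0,-12],"dr":[0,0,-0.1],"grip":5.5},{"travel":[0,0,-12],"dr":[0,0,-0.1],"grip":5.5}]' 30 >/dev/null;python3 - <<'E'
from h import *
st()
S=env.read_camera("scene")["frame"][:,:,::-1]
cv2.imwrite("pics/a7.png",crop(S,270,100,130,120,5))
E
```

```text
t 31.9 tcp [0.5535 0.0052 0.4194] yaw 37.79 zax [ 1.2e-03 -1.0e-04 -1.0e+00] F [ 0.2 -0.2 -0.9] M [-0.02  0.02  0.03] q6 0.702 open 0.0554 gf 0.0
```

View pics/a7.png

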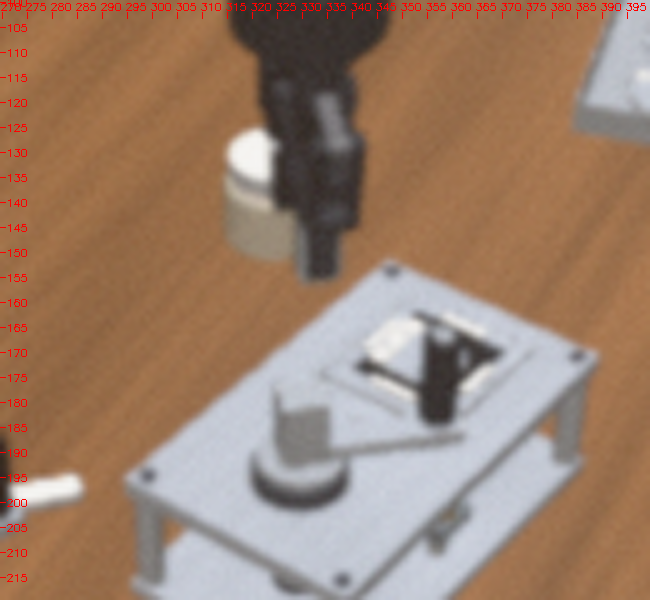

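The crank is upright and flush on the collar at (328,192), its handle at (357,175), and the gripper is clear above it. The stage is level with the deck, so I'm handing in.

```bash
python3 -c "
from rig import env
print(env.sign_off())"
```

```text
the job is handed in; nothing more can be done
None
```

The crank is seated in the port with its flange on the collar, the stage is cranked up to its top stop (about 17 N felt at the handle), and the crank is released; I handed the job in at about 32 s, but no verdict came back.

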